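# Clear the lino plate and thread the guide rod of a printing jig

### The job

Lift the scraper block and wipe all three loose offcuts off the lino plate and its board with it, not with the gripper, leaving the rod in its rest meanwhile; then set the scraper down on the table, clear of the board. After that take the guide rod by its wooden handle and thread it, nose first, through one bushing of the jig and on through the other, until the nose sticks out a good centimetre or more beyond the second. Finish holding the handle, with the rod spanning both bushings and not forced against them, so that a colleague can tighten the screws; leave the other things on the table where they are.

Things in the scene. Friction and masses are not known exactly. Their poses are not given: they have to be found in the camera images.
- jig: Fixed printing jig: plywood board 160 (x) by 190 (y) by 10 mm, on it a teal lino plate 160 by 108 by 4 mm, top 14 mm above the table. Two aluminium bushing blocks, 44 (x) by 20 (y) mm, at y = +72 and -72 mm, 102 mm high (screws to 110), feet 70 by 24 mm, 120 mm free between the feet. Origin: centre of the board's underside, on the table; z up. The bores' line is at x = 0, z = 80 mm, along y
- bush_a (a point): Centre of the bore of the bushing at the jig's +y end: a through hole of 16 mm along the jig's y axis, 20 mm long (its faces lie 10 mm either side of this point), with 3 mm chamfered mouths, 80 mm above the table
- bush_b (a point): Centre of the bore of the bushing at the jig's -y end, in line with the other and 144 mm from it, of the same size
- offcut0: Loose offcut of lino, tan backing up, 26 by 14 by 8 mm, 10 g, lying on the plate between the bushings; origin at the centre of its underside
- offcut1: Second offcut, same size
- offcut2: Third offcut, same size
- scraper: Scraper block standing on the table, 84 mm wide (its y), 90 g: a black lower part 20 mm thick (x) and 30 mm high with a wooden grip 18 mm thick (x), 70 mm wide (y) on it, from 30 to 60 mm above its underside. Origin at the centre of the underside; z up
- rest: Fixed wooden rest holding the rod: base 140 (x) by 50 by 6 mm, two vee supports 14 mm thick (x), 45 mm wide, at x = +55 and -55 mm, tops 47 mm above the table, open upward. Origin: centre of its underside; the rod lies along its x axis, nose to +x, axis 40 mm above the table
- rod: Guide rod, about 110 g: steel, 12 mm across, round nose, 200 mm long beyond a flat wooden handle 50 mm long (x), 16 thick (y), 28 high (z). Origin: centre of the handle, on the rod's axis; x points to the nose, z up as it lies. It starts in the rest, 40 mm above the table, the handle beyond the rest's -x end, some 20 mm of bare rod between support and handle
- rod_nose (a point): Tip of the rod's nose, on its axis, 225 mm from the centre of the handle (x axis of rod)
- ink_can: Bystander: aluminium ink tin, 60 mm across, 55 mm high, standing; origin under its centre
- bowl: Bystander: white bowl, 110 mm across, 45 mm high; origin under its centre
- brush_jar: Bystander: glass jar 72 mm across, 85 mm high, with brushes up to 205 mm high; origin under its centre
- tape: Bystander: roll of tape lying flat, 80 mm across, 20 mm high; origin under its centre
- gouge_a: Bystander: carving gouge lying on the table, 185 mm long (from -83 to +100 mm along its x), 18 mm high, wooden handle; origin on its underside
- gouge_b: Bystander: second gouge, the same
Not all that is in view belongs to the job. What is meant by the jig is not pink, and is the larger of those in its own colour.

How it is judged:
By the outcome, as a careful person would: the job done as asked, in the order asked, and still so for the second after the job is handed in, while the arm keeps its last pose, push and grip.
It also fails if it takes over 72 s, if anything falls off the work surface, if the arm or the gripper's body presses on something with over 40 N, if the wrist force passes 120 N, or if a joint passes its speed limit or range.

### The arm

A 6-joint arm with a two-finger parallel gripper is mounted at the origin on the work surface. World frame = base frame: x ahead of the robot, y to its left, z up, the work surface at z = 0. Lengths are in m, angles in rad, forces in N, time in s.
With the tool pointing down it reaches from about 0.325 to 0.9 m from the base axis. Payload 6.1 kg.
Tool frame: the origin (TCP) lies where the fingers leave the gripper's body, on its centre line; the fingertips stand 73 mm ahead of it and the grasp point (between the pads) lies 54 mm ahead of it; z points along the fingers, y is the direction in which the jaws open and shut (so a half turn about z gives the same grasp; the last joint's range is limited). The gripper opens to 85 mm and grips with 20 to 120 N. Pads are 22 mm wide; open, the fingers measure 114 mm over their backs; the gripper's body (76 mm by 85 mm) begins 54 mm behind the grasp point. The pads swing forward as they close: fully open they stand 13 mm farther back than shut.
Start: joints at [1.029, 0.22, 1.526, -0, 1.395, -0.126], TCP at [0.252, 0.572, 0.304] pointing down, gripper open.
Joint ranges: [-2.98, 2.98], [-0.91, 2.08], [0.09, 2.57], [-1.24, 4.39], [0.2, 2.65], [-2.68, 2.68]. Speed limits (rad/s): [2.57, 2.57, 3.01, 3.14, 3.14, 3.14].

### API

Orientations are given as a rotation vector (axis times angle).
In Python, from plant import robot, imaging gives the robot as it stands. The module is installed in compiled form; this text tells all that it offers.
- The arm moves only by the shell command python3 -m inch 'ROWS' [FORCE]. ROWS is JSON, a list of rows, each a list of 3 entries, a list of its own where there are three numbers: the closure, from 0 (fully open) to 1 (shut), then the shift along the world's x, y, z in units of 25 mm (1.0 is 25 mm), then the turn about the world's z in units of 5 degrees (1.0 is 5 degrees). In form: [[jaw, [dx, dy, dz], yaw], ...]. A call has 1 to 12 rows; each row is the pose to reach, as a shift and turn from the pose commanded when the call began; what a row does not reach only later rows make up. A row lasts 1/8 s, in which the tool goes at most 62.5 mm and 10.7 degrees, less where a joint would pass 70% of its speed; a pose out of reach is approached as far as the arm can. A call with a gripper value outside its range is refused whole. The fingers move at their own pace and stop on an object; FORCE is the grip in N (left out, the last holds). Time passes only in rows, so rows that repeat a pose let the fingers close. It gives the time, the measured TCP pose, the force and the opening at its end, in the units of the state.
- robot.get_obs(): the state, without advancing time (a new reading comes with each control period).
- imaging.capture(name): name is "side" or "top" or "wrist"; returns a dict with "frame" (400x640x3 uint8, blue, green, red), "depth" (400x640 float32, m along the optical axis (not along the pixel's ray), 0 where there is no reading), "mtx" (3x3 intrinsics, pixels), "R" (3x3) and "t" (3): a world point X has camera coordinates R X + t. Camera axes: x right, y down, z forward; pixel columns grow to the right and rows downward; lengths in m; the calibration is good to about 2 mm. A picture is of the moment at which its call begins.
- robot.hand_in(): hands the job in, once; it reports no verdict.
Trained networks look in a picture, given as the dict that the camera call returned (one of the last four; its "shot" number tells which), for a name from the list of things; names that differ only in an ending like _2 or _b are one class to them, and where a whole thing is asked for, a point or a joint stands for the part that bears it (a point fixed in the world has none). Each returns a list of dicts, best first, with "score" (0 to 1); they miss things now and then, are a little off and sometimes report something else, mostly with a low value. They report only what shows in the picture. A call takes as long as a camera call. They do not tell look-alikes from the thing itself.
- imaging.recognise(picture, name): "bbox" ([left, top, right, bottom] as shares, 0 to 1, of the picture: columns of its width, rows of its height, round what is visible of it).
The state is a dict: "clock": time; "qpos": joint angles; "qd": joint speeds; "joint_torque": joint torques, N m; "ee_pos": TCP position; "ee_rot": TCP orientation; "ft_force": force on the tool from outside, world axes, zero at the start; "wrist_torque": the same for the moment, N m; "finger_gap": opening from 0.0 (shut) to 1.0 (fully open).
Only numpy, scipy, OpenCV 4.12 (cv2) and the standard library are available. Lean on these libraries where they do the work, as an engineer would, in place of code of your own. Each camera call takes 0.05 s, during which the arm holds its last target.

## Working session

There is one attempt and no reset: what is moved stays moved. The work goes in short steps, Python scripts to look and compute and a shell command to move; the robot and the scene stay as the last step left them, time stands still between calls to the robot, and variables do not carry over. Pictures are saved under pics/ and viewed, and the job is handed in when it is done.

```bash
mkdir -p pics; cat > h.py <<'E'
import numpy as np, cv2
from plant import robot, imaging
def px2w(p,u,v,z=None):
    K=np.array(p["mtx"]);R=np.array(p["R"]);t=np.array(p["t"])
    d=R.T@np.linalg.inv(K)@np.array([u,v,1.0]); c=-R.T@t
    if z is None:
        dep=p["depth"][int(round(v)),int(round(u))]; return c+d*dep
    return c+d*((z-c[2])/d[2])
def w2px(p,X):
    c=np.array(p["R"])@np.array(X)+np.array(p["t"]); q=np.array(p["mtx"])@c
    return q[:2]/q[2]
E
python3 - <<'E'
from h import *
print({k:np.round(v,3).tolist() for k,v in robot.get_obs().items()})
for n in ["top","side","wrist"]:
    p=imaging.capture(n); cv2.imwrite(f"pics/{n}0.png",p["frame"])
    print(n,np.round(-np.array(p["R"]).T@p["t"],3))
    np.savez(f"{n}0.npz",**{k:np.array(p[k]) for k in("frame","depth","mtx","R","t")})
    if n!="wrist":
      for o in ["jig","offcut0","scraper","rest","rod","ink_can","bowl","brush_jar","tape","gouge_a"]:
        for r in imaging.recognise(p,o)[:4]:
            b=np.array(r["bbox"])*[640,400,640,400]
            print(o,round(r["score"],2),b.round(0).tolist())
E
```

```text
{'clock': 0.0, 'qpos': [1.029, 0.221, 1.528, 0.0, 1.395, -0.126], 'qd': [-0.002, 0.0, 0.002, 0.001, -0.001, 0.002], 'joint_torque': [0.001, -49.69, -38.94, -0.0, 0.011, -0.0], 'ee_pos': [0.252, 0.571, 0.303], 'ee_rot': [-0.648, -3.073, 0.003], 'ft_force': [0.037, 0.138, -1.026], 'wrist_torque': [0.036, 0.014, 0.03], 'finger_gap': 1.0}
top [0.434 0.023 0.95 ]
jig 0.96 [398.0, 278.0, 465.0, 329.0]
jig 0.92 [369.0, 95.0, 432.0, 150.0]
jig 0.75 [288.0, 178.0, 372.0, 252.0]
jig 0.42 [320.0, 196.0, 331.0, 204.0]
offcut0 0.53 [323.0, 231.0, 332.0, 240.0]
offcut0 0.53 [333.0, 211.0, 343.0, 221.0]
scraper 0.63 [448.0, 244.0, 492.0, 254.0]
rest 0.71 [158.0, 221.0, 222.0, 252.0]
rod 0.73 [127.0, 225.0, 240.0, 249.0]
rod 0.44 [439.0, 160.0, 476.0, 191.0]
ink_can 0.77 [439.0, 158.0, 473.0, 189.0]
bowl 0.91 [171.0, 122.0, 216.0, 169.0]
bowl 0.16 [170.0, 286.0, 226.0, 344.0]
brush_jar 0.58 [172.0, 288.0, 226.0, 342.0]
tape 0.81 [221.0, 129.0, 255.0, 159.0]
gouge_a 0.97 [322.0, 253.0, 351.0, 334.0]
gouge_a 0.88 [322.0, 97.0, 350.0, 156.0]
side [ 0.322 -0.605  0.805]
jig 0.75 [292.0, 183.0, 379.0, 270.0]
jig 0.67 [247.0, 299.0, 317.0, 376.0]
jig 0.6 [412.0, 231.0, 483.0, 291.0]
jig 0.49 [338.0, 337.0, 365.0, 387.0]
offcut0 0.46 [314.0, 228.0, 321.0, 236.0]
scraper 0.81 [337.0, 337.0, 365.0, 385.0]
rest 0.72 [272.0, 137.0, 301.0, 172.0]
rod 0.54 [268.0, 124.0, 301.0, 170.0]
ink_can 0.88 [409.0, 307.0, 430.0, 344.0]
ink_can 0.25 [234.0, 248.0, 306.0, 258.0]
bowl 0.69 [331.0, 125.0, 365.0, 156.0]
brush_jar 0.97 [212.0, 122.0, 251.0, 184.0]
tape 0.53 [352.0, 151.0, 375.0, 172.0]
gouge_a 0.66 [236.0, 248.0, 306.0, 260.0]
gouge_a 0.61 [381.0, 210.0, 446.0, 218.0]
gouge_a 0.23 [341.0, 218.0, 352.0, 227.0]
wrist [0.187 0.601 0.373]
```

View pics/top0.png

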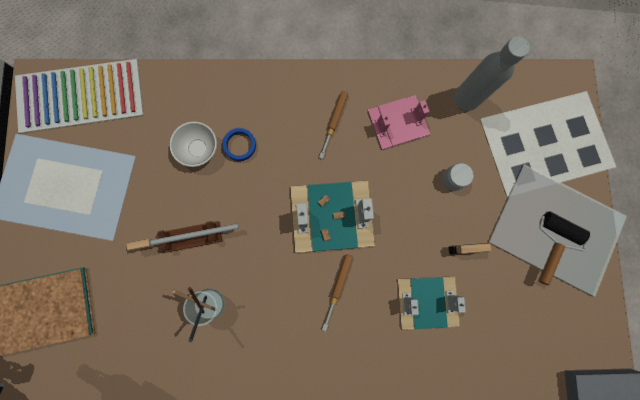

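View pics/side0.png

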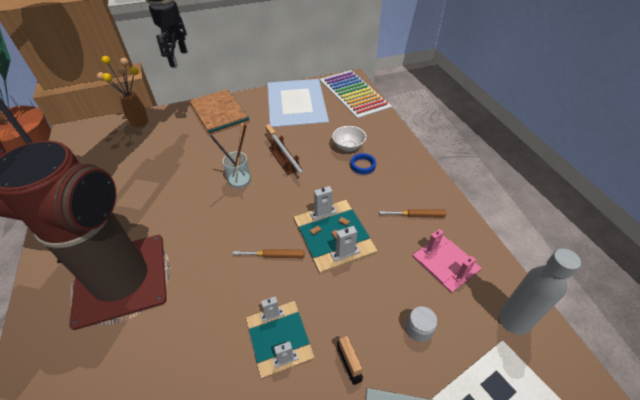

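```bash
python3 - <<'E'
import cv2,numpy as np
f=cv2.imread("pics/top0.png")
a=cv2.resize(f[165:265,275:385],None,fx=5,fy=5,interpolation=cv2.INTER_CUBIC)
cv2.imwrite("pics/topjig.png",a)
b=cv2.resize(f[205:265,110:260],None,fx=5,fy=5,interpolation=cv2.INTER_CUBIC)
cv2.imwrite("pics/toprod.png",b)
E
```

```text
(no output)
```

The top view shows the jig (large teal one) at about (332,216) with three offcuts at (323,201), (338,215), (325,235). The scraper is at (470,249), the rod and rest at (190,237), and the small teal and pink decoys at (430,303) and (400,122).

View pics/topjig.png

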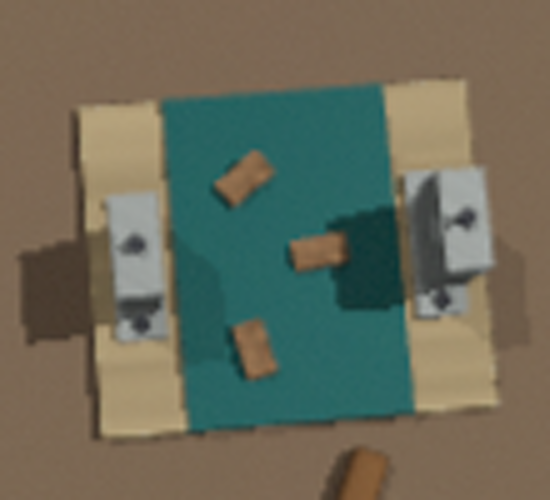

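View pics/toprod.png

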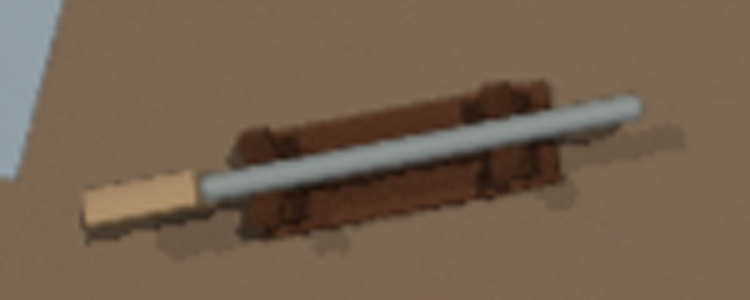

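```bash
python3 - <<'E'
from h import *
p=np.load("top0.npz")
print(p["R"].round(3).tolist(),p["mtx"].round(1).tolist())
def pr(n,u,v,z=None): print(n,px2w(p,u,v,z).round(4))
# jig region segmentation by depth: height map
H=np.zeros((400,640,3))
uu,vv=np.meshgrid(np.arange(640),np.arange(400))
K=p["mtx"];R=p["R"];t=p["t"]
pts=(np.linalg.inv(K)@np.stack([uu.ravel(),vv.ravel(),np.ones(uu.size)]))*p["depth"].ravel()
W=(R.T@(pts-t[:,None])).T.reshape(400,640,3)
np.save("W.npy",W)
print("table z",np.median(W[250:280,250:300,2]))
pr("corner px 290,187",290,187,0.01)
# board+plate pixels
reg=np.zeros((400,640),bool);reg[170:262,280:385]=1
m=reg&(W[...,2]>0.006)&(p["depth"]>0)
def rect(n,mm):
    P=W[mm][:,:2].astype(np.float32); r=cv2.minAreaRect(P); print(n,len(P),np.round(r[0],4),np.round(r[1],4),round(r[2],1),"med",np.median(P,0).round(4), "z",np.percentile(W[mm][:,2],[5,50,95]).round(4))
rect("board",m); rect("blocks",reg&(W[...,2]>0.09))
nb,l,s,c=cv2.connectedComponentsWithStats((reg&(W[...,2]>0.085)).astype(np.uint8))
for i in range(1,nb):
    if s[i,4]>20: rect("bl%d"%i,l==i)
for n,(a,b,c_,d),zz in [("scraper",(240,262,440,500),0.03),("scr grip",(240,262,440,500),0.05),("rod",(215,260,120,245),0.028),("can",(150,200,430,480),0.03),("jar",(285,345,165,230),0.03),("bowl",(115,175,165,220),0.03),("tape",(120,165,218,260),0.01),("gA",(90,165,310,355),0.006),("gB",(250,336,315,360),0.006),("smalljig",(270,340,390,475),0.03),("pink",(90,155,362,436),0.008)]:
    reg=np.zeros((400,640),bool);reg[a:b,c_:d]=1
    m=(reg&(W[...,2]>zz)&(W[...,2]<.3)&(p["depth"]>0)).astype(np.uint8)
    nb,l,s,c=cv2.connectedComponentsWithStats(m)
    for i in range(1,nb):
        if s[i,4]>15: rect(n,l==i)
E
```

```text
[[-0.017, -0.999, 0.031], [-0.988, 0.012, -0.153], [0.153, -0.034, -0.988]] [[393.3, 0.0, 316.7], [0.0, 393.3, 199.8], [0.0, 0.0, 1.0]]
table z 6.806032413491717e-05
corner px 290,187 [0.6109 0.0558 0.01  ]
board 5285 [ 0.5246 -0.0448] [0.1917 0.19  ] 3.7 med [ 0.5351 -0.0447] z [0.0085 0.0137 0.1013]
blocks 418 [ 0.5001 -0.0466] [0.1237 0.1639] 3.7 med [0.5382 0.0185] z [0.0986 0.1022 0.9497]
bl16 210 [ 0.5447 -0.1155] [0.0439 0.0203] 3.5 med [ 0.5436 -0.1144] z [0.0921 0.1019 0.1064]
bl19 191 [0.5351 0.0279] [0.0439 0.0198] 4.4 med [0.534  0.0273] z [0.0989 0.1021 0.1081]
scraper 290 [ 0.4562 -0.3655] [0.0195 0.0762] 3.2 med [ 0.4558 -0.3602] z [0.032  0.0594 0.0624]
scr grip 251 [ 0.4561 -0.3656] [0.0179 0.07  ] 3.1 med [ 0.4558 -0.3636] z [0.0561 0.0596 0.0625]
rod 891 [0.4947 0.298 ] [0.0452 0.2492] 10.1 med [0.4923 0.3196] z [0.0373 0.0455 0.0549]
can 547 [ 0.6276 -0.3467] [0.0561 0.0567] 83.6 med [ 0.6266 -0.3431] z [0.0369 0.0545 0.0576]
jar 916 [0.3427 0.2452] [0.0717 0.0956] 78.5 med [0.3406 0.2428] z [0.0363 0.0826 0.1841]
bowl 527 [0.712  0.2832] [0.107  0.1068] 2.1 med [0.7317 0.3016] z [0.0316 0.0422 0.0474]
tape 418 [0.7188 0.1802] [0.0795 0.0775] 87.7 med [0.7188 0.1813] z [0.013  0.0199 0.0229]
gA 390 [ 0.7693 -0.051 ] [0.0179 0.1826] 69.3 med [ 0.7876 -0.0577] z [0.0101 0.0172 0.0211]
gB 474 [ 0.3612 -0.0502] [0.0184 0.1815] 69.5 med [ 0.381  -0.0571] z [0.0093 0.0165 0.0199]
smalljig 211 [ 0.3342 -0.3175] [0.0314 0.0156] 1.1 med [ 0.3344 -0.3125] z [0.0326 0.0692 0.0759]
smalljig 180 [ 0.3308 -0.2145] [0.032  0.0156] 0.2 med [ 0.3319 -0.2101] z [0.0366 0.0713 0.0756]
pink 1599 [ 0.777  -0.2171] [0.1098 0.1291] 17.1 med [ 0.7744 -0.2211] z [0.0084 0.0109 0.0697]
```

```bash
python3 -m inch '[[0,[0.5,-1,1.5],-1],[0,[1,-3,2],-2.5],[0,[1.5,-5.3,2],-4],[0,[2,-7.6,2],-5.5],[0,[2.5,-9.9,2],-7],[0,[3,-12.2,2],-8.5],[0,[3.5,-14.5,2],-10],[0,[4,-16.8,2],-11.5],[0,[4.5,-19.1,2],-12.6],[0,[5,-21.4,2],-12.6],[0,[5.5,-23.7,2],-12.6],[0,[6,-26,2],-12.6]]'
python3 - <<'E'
from h import *
p=np.load("top0.npz");W=np.load("W.npy")
def rel(c,th,X):
    a=np.deg2rad(th);d=np.array(X)[:2]-c
    return np.array([np.cos(a)*d[0]+np.sin(a)*d[1],-np.sin(a)*d[0]+np.cos(a)*d[1]])
c=np.array([0.5399,-0.0438])
f=p["frame"].astype(int)
hsv=cv2.cvtColor(p["frame"],cv2.COLOR_BGR2HSV)
for crop in [(243,178),(318,251),(253,349)]:
    u=275+crop[0]/5;v=165+crop[1]/5
    X=px2w(p,u,v,0.022); print("off",X.round(4),rel(c,3.8,X).round(4))
reg=np.zeros((400,640),bool);reg[170:262,280:385]=1
m=reg&(W[...,2]>0.006)&(W[...,2]<0.03)
teal=reg&(hsv[...,0]>80)&(hsv[...,0]<100)&(hsv[...,1]>120)
r=cv2.minAreaRect(W[teal&(W[...,2]<.03)][:,:2].astype(np.float32));print("plate",r)
r=cv2.minAreaRect(W[m][:,:2].astype(np.float32));print("board",r)
# rod axis: steel pixels
reg=np.zeros((400,640),bool);reg[215:260,145:245]=1
reg2=reg&(W[...,2]>0.036)&(hsv[...,1]<70)
P=W[reg2];print(len(P));l=cv2.fitLine(P[:,:2].astype(np.float32),cv2.DIST_HUBER,0,.01,.01).ravel();print("rod",l,np.degrees(np.arctan2(l[1],l[0])))
reg=np.zeros((400,640),bool);reg[235:256,122:152]=1
hm=reg&(W[...,2]>0.045)&(hsv[...,1]>=70)
r=cv2.minAreaRect(W[hm][:,:2].astype(np.float32));print("handle",r,hm.sum(),np.median(W[hm][:,2]))
E
```

```text
clock: 2.65
ee_pos: [0.4025, -0.0803, 0.3544]
ee_rot: [2.158, 2.281, 0.001]
ft_force: [1.1, 0.4, -0.1]
finger_gap: 0.999
off [ 0.5747 -0.0245  0.022 ] [0.036 0.017]
off [ 0.5392 -0.0595  0.022 ] [-0.0018 -0.0156]
off [ 0.4931 -0.0276  0.022 ] [-0.0456  0.0193]
plate ((0.5390651822090149, -0.04454977065324783), (0.15708017349243164, 0.10538425296545029), 3.776398181915283)
board ((0.5246325731277466, -0.0448186919093132), (0.19167360663414001, 0.19004441797733307), 3.692237615585327)
472
rod [ 0.17236702 -0.9850328   0.4948831   0.29201394] -80.074524
handle ((0.46258264780044556, 0.22160682082176208), (0.3997122347354889, 0.02513675019145012), 85.26985168457031) 178 0.05396526104492111
```

```bash
python3 -m inch '[[0,[0.4,-2.3,0],0],[0,[0.9,-4.6,0],0],[0,[1.3,-6.9,0],0],[0,[1.8,-9.2,-1],0],[0,[2.14,-11.4,-3],0],[0,[2.14,-11.4,-5],0],[0,[2.14,-11.4,-7],0],[0,[2.14,-11.4,-7.5],0],[0,[2.14,-11.4,-7.5],0]]'
python3 - <<'E'
from h import *
p=imaging.capture("wrist"); cv2.imwrite("pics/w1.png",p["frame"])
p=imaging.capture("side"); cv2.imwrite("pics/s1.png",cv2.resize(p["frame"][250:400,240:480],None,fx=3,fy=3))
print(robot.get_obs()["ee_pos"],robot.get_obs()["ee_rot"])
E
```

```text
clock: 3.78
ee_pos: [0.4561, -0.3632, 0.1667]
ee_rot: [-2.158, -2.282, -0.0]
ft_force: [-0.7, -0.8, 1.0]
finger_gap: 1.001
[ 0.45725367 -0.36421437  0.16922841] [ 2.15544108e+00  2.27954031e+00 -3.55173709e-04]
```

View pics/w1.png

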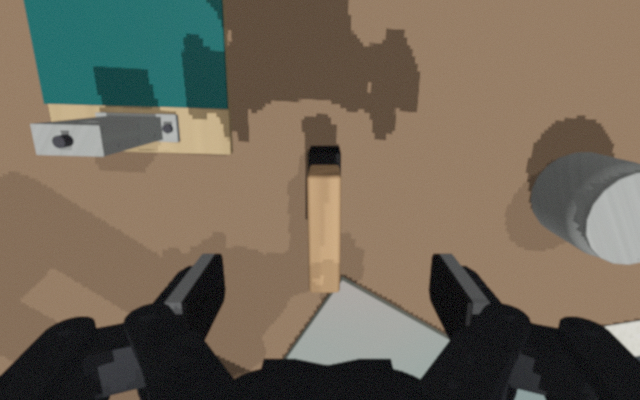

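View pics/s1.png

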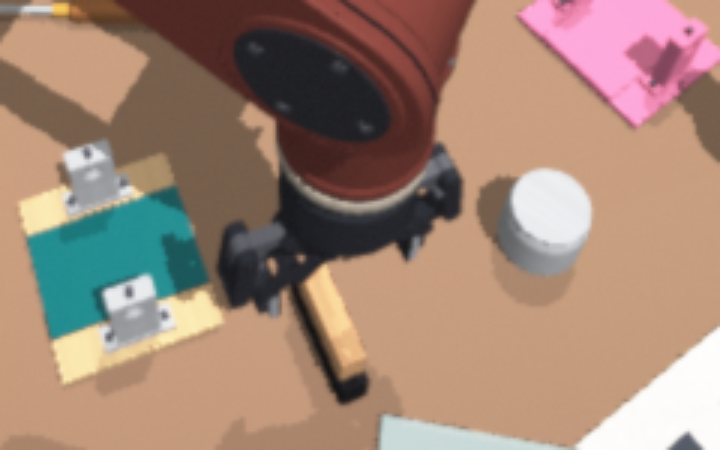

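```bash
python3 -m inch '[[0,[0,0,-0.8],0],[0,[0,0,-1.6],0],[0,[0,0,-2.2],0],[0,[0,0,-2.5],0],[0,[0,0,-2.5],0],[0.5,[0,0,-2.5],0],[1,[0,0,-2.5],0],[1,[0,0,-2.5],0],[1,[0,0,-2.5],0],[1,[0,0,-2.5],0],[1,[0,0,-2.5],0],[1,[0,0,-2.5],0]]' 70
python3 - <<'E'
from h import *
for i in range(4):
    o=robot.get_obs(); print(o["clock"],o["ee_pos"].round(4),o["ft_force"].round(1),round(o["finger_gap"],3))
    imaging.capture("top")
p=imaging.capture("wrist"); cv2.imwrite("pics/w2.png",p["frame"])
E
```

```text
clock: 5.38
ee_pos: [0.456, -0.3633, 0.1042]
ee_rot: [2.159, 2.282, -0.0]
ft_force: [0.5, 0.3, 2.9]
finger_gap: 0.196
5.375 [ 0.456  -0.3633  0.1042] [0.5 0.3 2.9] 0.196
5.425 [ 0.456  -0.3634  0.1042] [-0.4  0.2  3.3] 0.193
5.475 [ 0.456  -0.3633  0.1042] [-1.2  0.2  3.5] 0.199
5.525 [ 0.4561 -0.3634  0.1042] [-0.6  0.2  4.3] 0.198
```

View pics/w2.png

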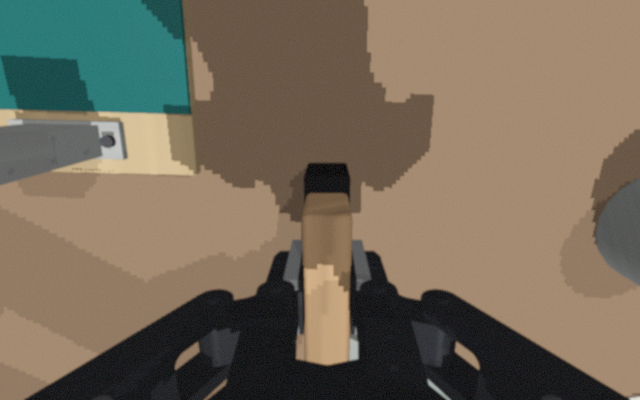

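The scraper is centred between the pads: grip top at columns 303–352, opening 0.196. Next I lift it and carry it to the start of the wipe.

```bash
python3 -m inch '[[1,[0,0,0.6],0],[1,[0,0,1.6],0],[1,[0,0,3],0.12],[1,[0,0.5,4.4],0.12],[1,[0,1.8,5.4],0.12],[1,[0.1,3.5,5.8],0.12],[1,[0.1,5.3,5.8],0.12],[1,[0.15,7.1,5.8],0.12],[1,[0.2,8.9,5.8],0.12],[1,[0.2,10.7,5.8],0.12],[1,[0.26,12.1,5.8],0.12],[1,[0.26,12.74,5.8],0.12]]'
python3 -m inch '[[1,[0,0,0],0],[1,[0,0,-1.3],0],[1,[0,0,-2.6],0],[1,[0,0,-3.8],0],[1,[0,0,-4.2],0],[1,[0,0,-4.2],0],[1,[0,0,-4.2],0]]'
python3 - <<'E'
from h import *
p=imaging.capture("side"); cv2.imwrite("pics/s3.png",cv2.resize(p["frame"][150:300,250:420],None,fx=4,fy=4))
p=imaging.capture("wrist"); cv2.imwrite("pics/w3.png",p["frame"])
o=robot.get_obs(); print(o["clock"],o["ee_pos"].round(4),o["ft_force"].round(1))
E
```

```text
clock: 7.12
ee_pos: [0.4623, -0.0431, 0.2493]
ee_rot: [2.145, 2.295, 0.0]
ft_force: [0.1, -0.5, -1.2]
finger_gap: 0.198
clock: 8.0
ee_pos: [0.4634, -0.0454, 0.1452]
ee_rot: [2.146, 2.292, 0.002]
ft_force: [-0.4, 0.3, -0.0]
finger_gap: 0.195
8.1 [ 0.4634 -0.0451  0.1453] [ 0.6 -0.7 -1.1]
```

View pics/s3.png

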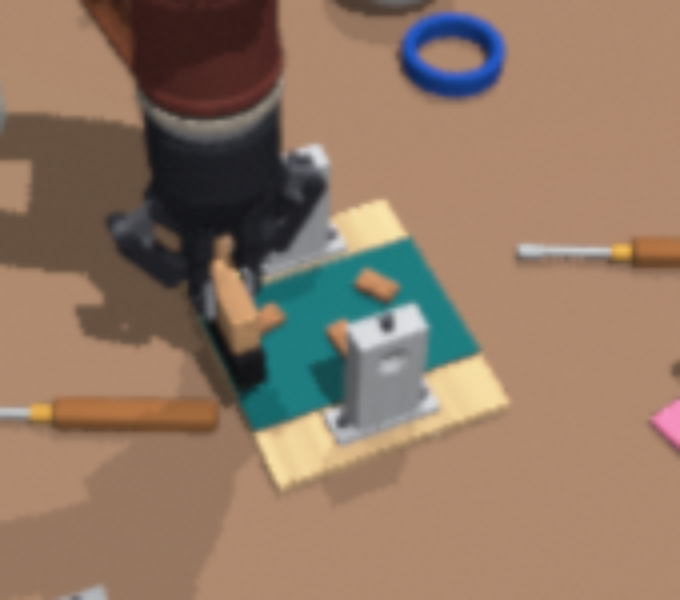

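View pics/w3.png

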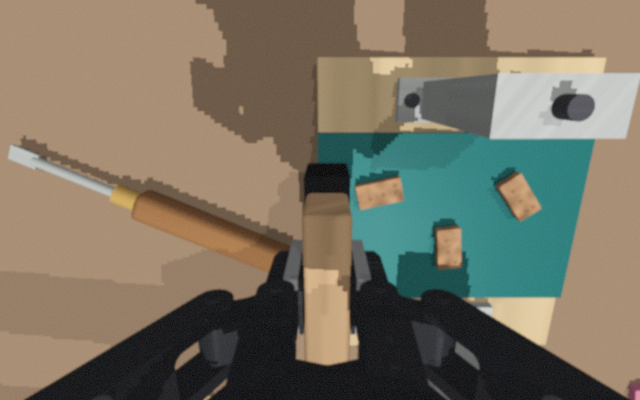

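Side view: scraper over the -x edge of the plate, all three offcuts ahead of it (at (270,318), (338,335) and (377,285) in the crop). I lower to about 1 mm above the plate and push toward +x.

```bash
python3 -m inch '[[1,[0,0,-0.5],0],[1,[0,0,-0.9],0],[1,[0,0,-1.04],0],[1,[0,0,-1.04],0],[1,[0.2,0.013,-1.04],0],[1,[0.5,0.033,-1.04],0],[1,[0.8,0.053,-1.04],0],[1,[1.1,0.073,-1.04],0],[1,[1.4,0.093,-1.04],0],[1,[1.7,0.113,-1.04],0],[1,[2,0.133,-1.04],0],[1,[2.3,0.153,-1.04],0]]'
python3 -m inch '[[1,[0.3,0.02,0],0],[1,[0.6,0.04,0],0],[1,[0.9,0.06,0],0],[1,[1.2,0.08,0],0],[1,[1.5,0.1,0],0],[1,[1.8,0.12,0],0],[1,[2.1,0.14,0],0],[1,[2.1,0.14,0],0]]'
python3 - <<'E'
from h import *
p=imaging.capture("wrist"); cv2.imwrite("pics/w4.png",p["frame"])
o=robot.get_obs(); print(o["clock"],o["ee_pos"].round(4),o["ft_force"].round(1))
E
```

```text
clock: 9.6
ee_pos: [0.5194, -0.041, 0.1182]
ee_rot: [-2.145, -2.292, 0.003]
ft_force: [-6.5, -1.1, 10.7]
finger_gap: 0.201
clock: 10.6
ee_pos: [0.573, -0.0375, 0.1182]
ee_rot: [2.146, 2.293, 0.0]
ft_force: [-0.8, 1.1, 5.1]
finger_gap: 0.194
10.65 [ 0.573  -0.0375  0.1182] [ 0.2 -0.1  4.6]
```

View pics/w4.png

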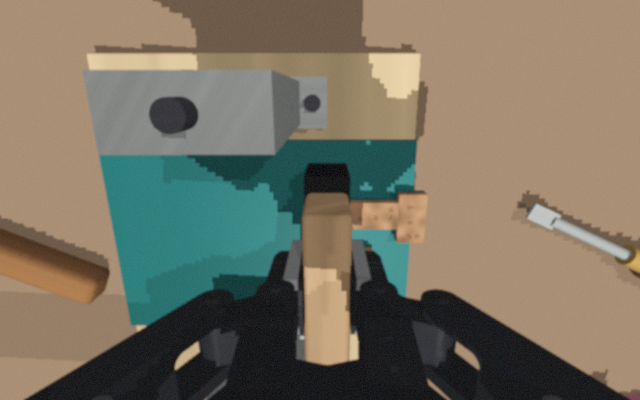

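Wrist picture: two offcuts queue ahead of the block at (380,213) and (412,217), right at the plate's far edge (column 415); the third is hidden under the hand. I keep pushing.

```bash
python3 -m inch '[[1,[0.2,0.013,0.02],0],[1,[0.45,0.03,0.02],0],[1,[0.7,0.047,0.02],0],[1,[0.95,0.063,0.02],0],[1,[1.2,0.08,0.02],0],[1,[1.45,0.097,0.02],0],[1,[1.7,0.113,0.02],0],[1,[1.95,0.13,0.02],0],[1,[2.2,0.147,0.02],0],[1,[2.4,0.16,0.02],0],[1,[2.4,0.16,0.02],0]]'
python3 - <<'E'
from h import *
p=imaging.capture("wrist"); cv2.imwrite("pics/w5.png",p["frame"])
p=imaging.capture("side"); cv2.imwrite("pics/s5.png",cv2.resize(p["frame"][150:300,250:450],None,fx=4,fy=4))
p=imaging.capture("top"); cv2.imwrite("pics/t5.png",cv2.resize(p["frame"][130:270,265:405],None,fx=4,fy=4))
o=robot.get_obs(); print(o["clock"],o["ee_pos"].round(4),o["ft_force"].round(1))
E
```

```text
clock: 12.02
ee_pos: [0.6324, -0.0333, 0.1177]
ee_rot: [-2.147, -2.293, 0.0]
ft_force: [0.0, 0.0, -1.4]
finger_gap: 0.195
12.175 [ 0.6321 -0.0333  0.1178] [-0.3  0.4 -0.5]
```

View pics/w5.png

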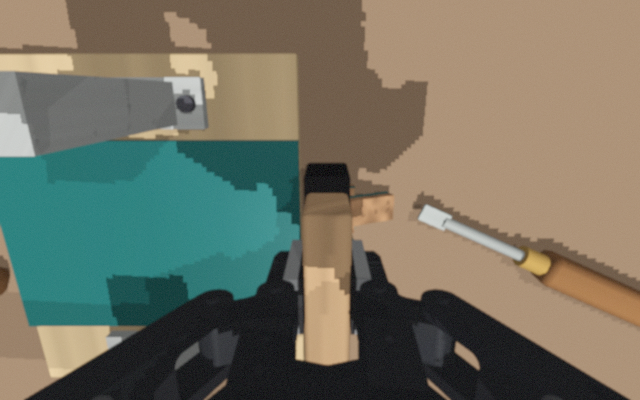

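View pics/s5.png

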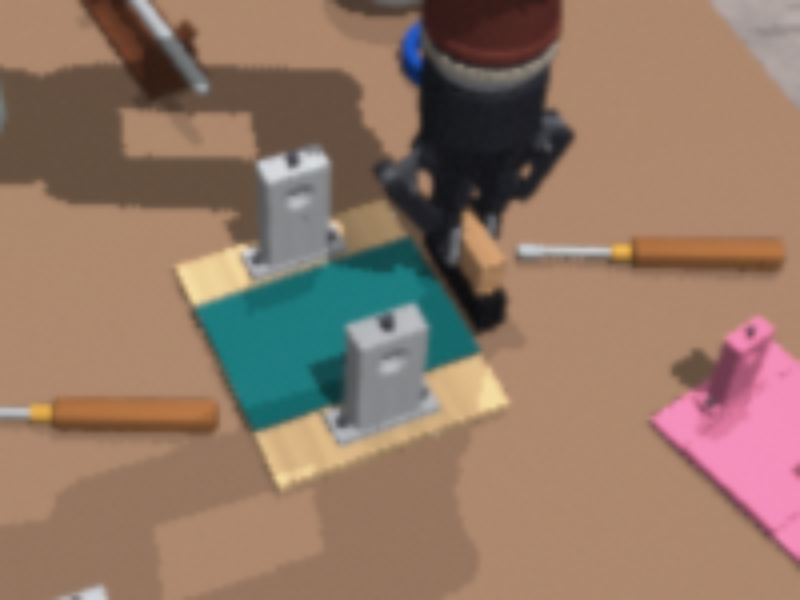

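View pics/t5.png

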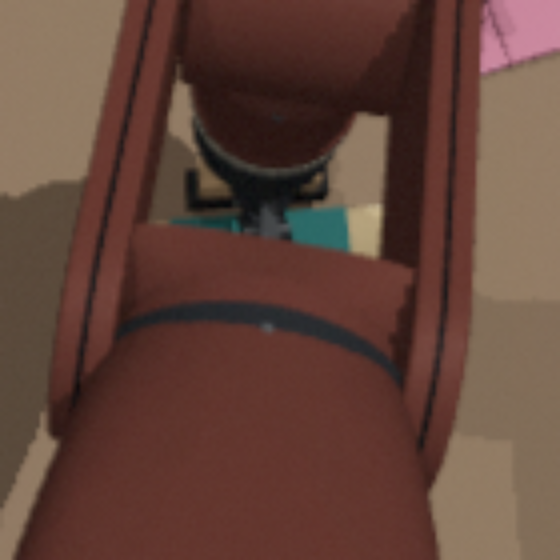

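The plate and board look clear and the block stands past the far edge (column ~300). I lift it, carry it back to its old place and check the board on the way.

```bash
python3 -m inch '[[1,[0,0,1],0],[1,[0,0,2.5],0],[1,[0,0,4.3],0],[1,[0,0,6],0],[1,[-0.7,-1.2,6],0],[1,[-1.6,-3,6],0],[1,[-2.5,-4.7,6],0],[1,[-3.5,-6.5,6],0],[1,[-4.4,-8.3,6],0],[1,[-5.4,-10.1,6],0],[1,[-6.3,-11.9,6],0],[1,[-7,-13.2,6],0]]'
python3 -m inch '[[1,[0,0,-0.8],0],[1,[0,0,-2.4],0],[1,[0,0,-4],0],[1,[0,0,-5.4],0],[1,[0,0,-6.1],0],[1,[0,0,-6.1],0],[1,[0,0,-6.1],0]]'
python3 - <<'E'
from h import *
p=imaging.capture("side"); cv2.imwrite("pics/s6.png",cv2.resize(p["frame"][150:300,250:450],None,fx=4,fy=4))
p=imaging.capture("top"); cv2.imwrite("pics/t6.png",cv2.resize(p["frame"][90:290,265:505],None,fx=3,fy=3))
np.savez("top6.npz",**{k:np.array(p[k]) for k in("frame","depth","mtx","R","t")})
o=robot.get_obs(); print(o["clock"],o["ee_pos"].round(4),o["ft_force"].round(1))
E
```

```text
clock: 13.68
ee_pos: [0.4561, -0.3651, 0.2683]
ee_rot: [2.148, 2.292, -0.0]
ft_force: [0.1, 0.4, -1.1]
finger_gap: 0.202
clock: 14.55
ee_pos: [0.4583, -0.364, 0.1174]
ee_rot: [2.145, 2.292, -0.0]
ft_force: [-0.1, 0.2, 0.5]
finger_gap: 0.2
14.65 [ 0.4584 -0.3643  0.1178] [ 0.4  0.2 -0.3]
```

View pics/t6.png

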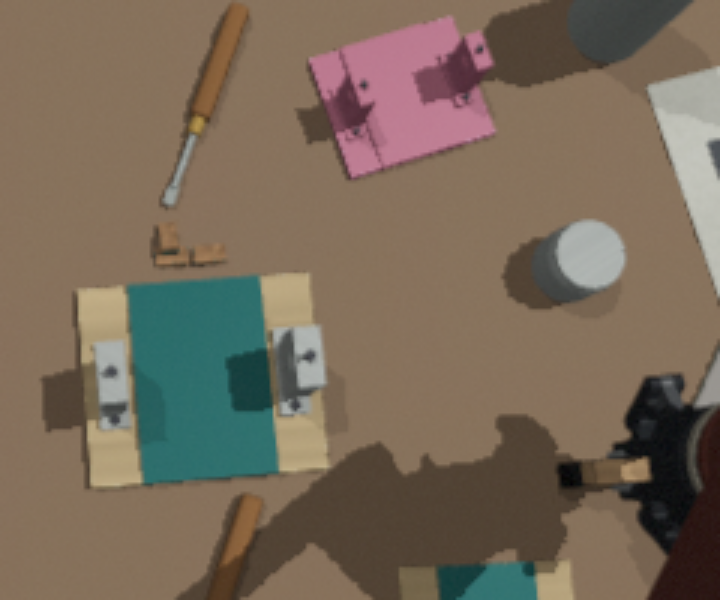

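View pics/s6.png

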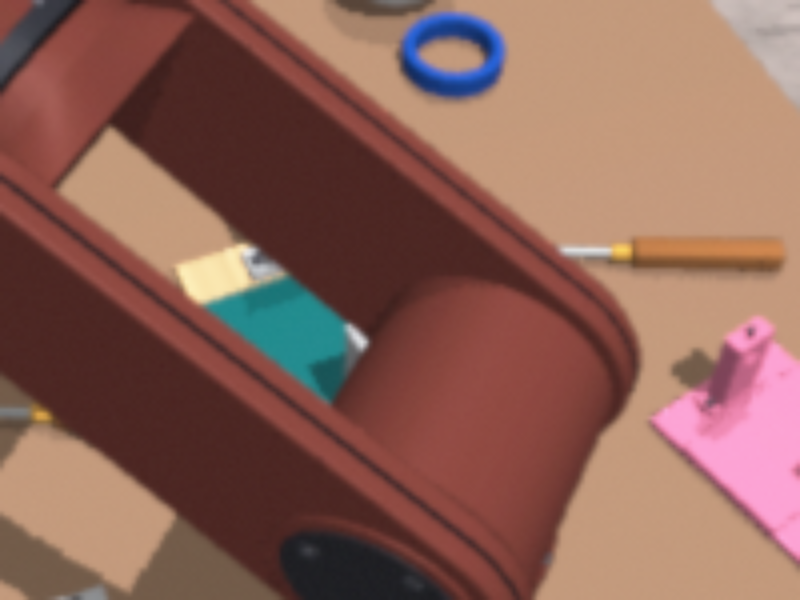

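All three offcuts lie on the table beyond the board (crop (168,238), (172,258), (210,253)), clear of its edge and of the gouge. Now I set the scraper down and release it.

```bash
python3 -m inch '[[1,[0,0,-0.25],0],[1,[0,0,-0.45],0],[1,[0,0,-0.53],0],[1,[0,0,-0.53],0],[0.7,[0,0,-0.53],0],[0.4,[0,0,-0.53],0],[0,[0,0,-0.53],0],[0,[0,0,-0.53],0],[0,[0,0,-0.53],0],[0,[0,0,0.5],0],[0,[0,0,2],0],[0,[0,0,4],0]]'
python3 -m inch '[[0,[0,0,1],0],[0,[0,0.5,3],0],[0,[0,1.5,5],0],[0,[0,3.5,6.5],0],[0,[0,5.8,7.5],0],[0,[0,8,7.5],0]]'
python3 - <<'E'
from h import *
p=imaging.capture("top"); cv2.imwrite("pics/t7.png",p["frame"])
o=robot.get_obs(); print(o["clock"],o["ee_pos"].round(4),o["ft_force"].round(1),o["finger_gap"])
E
```

```text
clock: 16.15
ee_pos: [0.4567, -0.3627, 0.2156]
ee_rot: [-2.145, -2.291, -0.0]
ft_force: [1.0, -0.7, -0.4]
finger_gap: 0.997
clock: 16.9
ee_pos: [0.4579, -0.1622, 0.4065]
ee_rot: [2.144, 2.289, 0.003]
ft_force: [0.2, -0.1, -0.1]
finger_gap: 1.003
16.95 [ 0.4576 -0.1566  0.4054] [ 2.3  5.8 -0.8] 1.0045829897595386
```

View pics/t7.png

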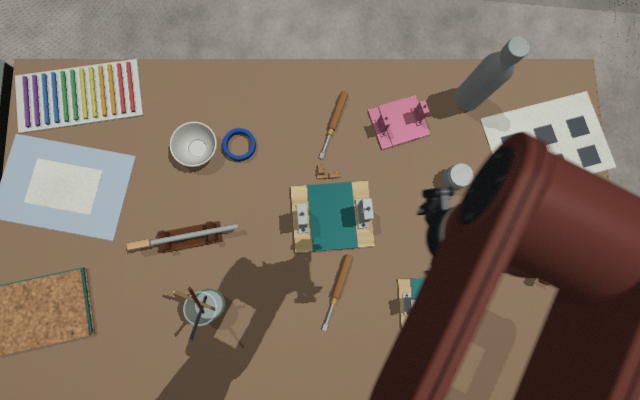

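```bash
python3 - <<'E'
from h import *
p=np.load("top0.npz");W=np.load("W.npy");hsv=cv2.cvtColor(p["frame"],cv2.COLOR_BGR2HSV)
reg=np.zeros((400,640),bool);reg[232:256,120:155]=1
hm=reg&(W[...,2]>0.045)&(W[...,2]<0.062)
P=W[hm];r=cv2.minAreaRect(P[:,:2].astype(np.float32));print("handle",r,hm.sum(),np.median(P[:,2]),P[:,:2].mean(0))
d=np.array([0.1724,-0.985])
q=np.array([0.4949,0.2920])
for X in [P[:,:2].mean(0),r[0]]:
    v=np.array(X)-q; print("along",v@d,"perp",v@np.array([.985,.1724]))
reg=np.zeros((400,640),bool);reg[215:262,120:250]=1
A=W[reg&(W[...,2]>0.034)&(W[...,2]<0.062)][:,:2]-q
print("along range",(A@d).min(),(A@d).max())
# local sections of steel
s=W[reg&(W[...,2]>0.036)&(W[...,2]<.06)];al=(s[:,:2]-q)@d;pe=(s[:,:2]-q)@np.array([.985,.1724])
for a in np.arange(-.16,.12,.02):
    k=(al>a)&(al<a+.01)&(s[:,2]>0.041); 
    if k.sum(): print(round(a,3),k.sum(),pe[k].mean().round(4),np.percentile(pe[k],[2,98]).round(4),s[k,2].max().round(4))
E
```

```text
handle ((0.4776991307735443, 0.3911287784576416), (0.015954533591866493, 0.05993562564253807), 9.799234390258789) 192 0.053786175272875755 [0.47726262 0.39246592]
along -0.10199962026494314 perp -5.249304259691531e-05
along -0.10060727663541795 perp 0.00014694521803855569
along range -0.13056833845917984 0.11868181863262685
-0.14 1 0.0028 [0.0028 0.0028] 0.0527
-0.12 35 -0.0004 [-0.0075  0.0076] 0.0578
-0.1 34 -0.0002 [-0.0075  0.0078] 0.0578
-0.08 22 -0.0002 [-0.0048  0.0055] 0.0491
-0.06 78 0.0008 [-0.0209  0.022 ] 0.0511
-0.04 24 0.0003 [-0.0048  0.0059] 0.0491
-0.02 20 0.0009 [-0.0043  0.0057] 0.048
-0.0 23 0.0003 [-0.0047  0.006 ] 0.0493
0.02 23 0.0003 [-0.0051  0.0061] 0.0479
0.04 34 0.0012 [-0.0182  0.0204] 0.0513
0.06 38 0.0006 [-0.0182  0.0204] 0.0504
0.08 23 0.0004 [-0.0044  0.006 ] 0.0485
0.1 20 0.0014 [-0.0038  0.0064] 0.0487
```

```bash
python3 -m inch '[[0,[0.1,1.5,0],0],[0,[0.2,3.5,0],0.3],[0,[0.3,5.7,0],0.6],[0,[0.4,7.9,0],0.9],[0,[0.4,10.1,-0.5],1.24],[0,[0.5,12.3,-1.5],1.24],[0,[0.6,14.5,-2.5],1.24],[0,[0.6,16.7,-3.5],1.24],[0,[0.7,18.9,-4.5],1.24],[0,[0.76,21,-5.5],1.24],[0,[0.76,22.1,-6.5],1.24],[0,[0.76,22.1,-7.5],1.24]]'
python3 -m inch '[[0,[0,0,-0.8],0],[0,[0,0,-1.5],0],[0,[0,0,-1.5],0],[0,[0,0,-1.5],0]]'
python3 - <<'E'
from h import *
p=imaging.capture("wrist"); cv2.imwrite("pics/w8.png",p["frame"])
np.savez("w8.npz",**{k:np.array(p[k]) for k in("frame","depth","mtx","R","t")})
p=imaging.capture("top"); cv2.imwrite("pics/t8.png",p["frame"])
o=robot.get_obs(); print(o["clock"],o["ee_pos"].round(4),o["ee_rot"].round(3),o["finger_gap"])
E
```

```text
clock: 18.45
ee_pos: [0.476, 0.3911, 0.2145]
ee_rot: [-2.016, -2.409, 0.0]
ft_force: [-0.4, -0.6, 0.8]
finger_gap: 0.996
clock: 18.95
ee_pos: [0.4771, 0.389, 0.1794]
ee_rot: [2.02, 2.405, 0.002]
ft_force: [0.7, -0.7, 0.6]
finger_gap: 1.0
19.05 [0.4772 0.3893 0.1798] [2.02  2.405 0.004] 1.000301957895253
```

View pics/w8.png

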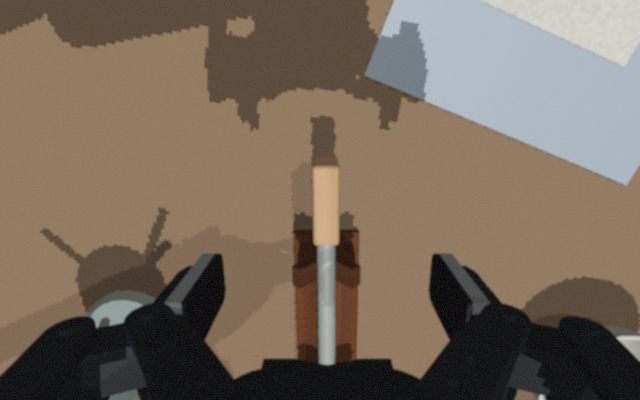

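View pics/t8.png

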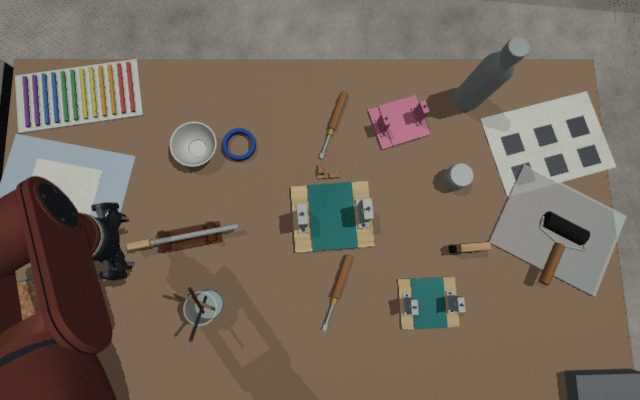

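Top picture: board clean, scraper standing at (470,249), rod still in the rest at (180,238). Wrist picture: handle at (326,205) in line with the jaw centre (327). I go down and grip.

```bash
python3 -m inch '[[0,[0,0.28,-0.8],0],[0,[0,0.28,-1.8],0],[0,[0,0.28,-2.8],0],[0,[0,0.28,-3.3],0],[0,[0,0.28,-3.43],0],[0,[0,0.28,-3.43],0],[0.5,[0,0.28,-3.43],0],[0.75,[0,0.28,-3.43],0],[1,[0,0.28,-3.43],0],[1,[0,0.28,-3.43],0],[1,[0,0.28,-3.43],0],[1,[0,0.28,-3.43],0]]' 90
python3 - <<'E'
from h import *
p=imaging.capture("wrist"); cv2.imwrite("pics/w9.png",p["frame"])
p=imaging.capture("side"); cv2.imwrite("pics/s9.png",cv2.resize(p["frame"][90:200,230:380],None,fx=4,fy=4))
o=robot.get_obs(); print(o["clock"],o["ee_pos"].round(4),o["ee_rot"].round(3),o["finger_gap"],o["ft_force"].round(1),o["wrist_torque"].round(2))
E
```

```text
clock: 20.55
ee_pos: [0.4762, 0.396, 0.0928]
ee_rot: [-2.02, -2.406, 0.001]
ft_force: [-3.6, -1.2, 4.1]
finger_gap: 0.175
20.65 [0.4762 0.396  0.0928] [-2.020e+00 -2.406e+00  1.000e-03] 0.17036946750748183 [-3.9 -1.   5.1] [-0.41  0.53 -0.21]
```

View pics/w9.png

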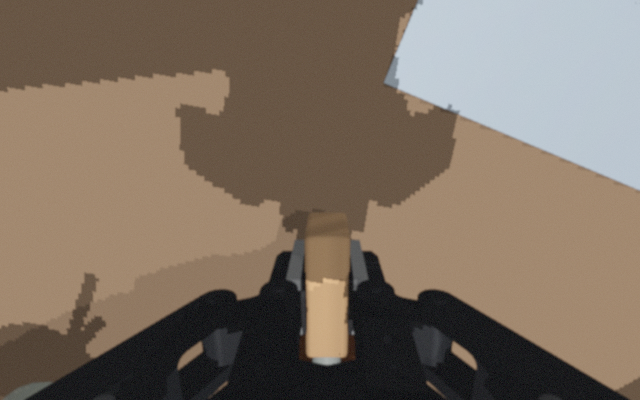

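View pics/s9.png

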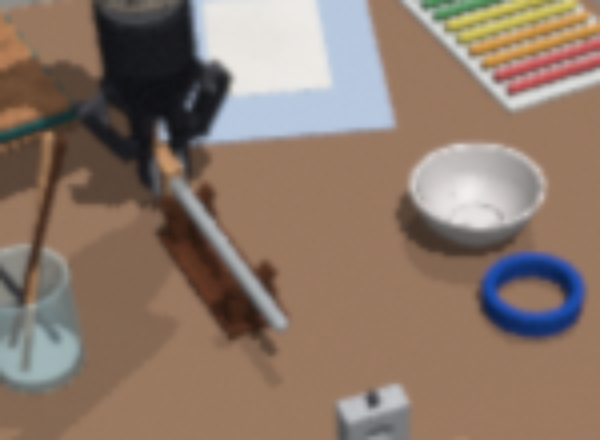

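```bash
python3 -m inch '[[1,[0,0,0.3],0],[1,[0,0,0.9],0],[1,[0,0,1.6],0],[1,[0.2,-0.5,1.6],-0.2],[1,[0.5,-1.3,1.6],-0.5],[1,[0.9,-2.2,1.6],-0.8],[1,[1.3,-3.2,1.6],-1.1],[1,[1.55,-4,1.6],-1.22],[1,[1.65,-4.3,1.6],-1.22],[1,[1.65,-4.3,1.6],-1.22],[1,[1.65,-4.3,1.6],-1.22]]'
cat > meas.py <<'E'
from h import *
import sys
p=imaging.capture("top"); n=sys.argv[1]
cv2.imwrite(f"pics/t{n}.png",cv2.resize(p["frame"][190:255,150:390],None,fx=3,fy=3,interpolation=cv2.INTER_CUBIC))
np.savez(f"t{n}.npz",**{k:np.array(p[k]) for k in("frame","depth","mtx","R","t")})
uu,vv=np.meshgrid(np.arange(640),np.arange(400))
K=np.array(p["mtx"]);R=np.array(p["R"]);t=np.array(p["t"])
pts=(np.linalg.inv(K)@np.stack([uu.ravel(),vv.ravel(),np.ones(uu.size)]))*np.array(p["depth"]).ravel()
W=(R.T@(pts-t[:,None])).T.reshape(400,640,3)
# bushing tops
def blk(a,b):
    m=np.zeros((400,640),bool);m[185:250,a:b]=1;m&=(W[...,2]>.099)&(W[...,2]<.104)
    P=W[m][:,:2].astype(np.float32);r=cv2.minAreaRect(P);return np.array(r[0]),r[1],r[2],len(P)
A=blk(292,312);B=blk(353,376);print("A",A,"B",B)
d=B[0]-A[0];print("bore yaw",np.degrees(np.arctan2(d[1],d[0])),"len",np.linalg.norm(d))
c=(A[0]+B[0])/2
e=np.array([0.0663,-0.9978]);perp=np.array([.9978,.0663])
V=W.reshape(-1,3);dd=V[:,:2]-np.array([0.5395,-0.044])
al=dd@e;pe=dd@perp
ok=(V[:,2]>.062)&(V[:,2]<.115)&(np.abs(pe)<.03)&(al<-.084)
lo,hi=-.36,-.084
rows=[]
for a in np.arange(-.30,hi,.01):
    k=ok&(al>=a)&(al<a+.01)
    if k.sum()>4:
        k2=k&(V[:,2]>np.median(V[k,2])-.004)
        pl,ph=np.percentile(pe[k2],[3,97]); 
        print("y'=%.3f n=%d perp mid %.4f mean %.4f w %.4f ztop %.4f"%(-a-.005,k2.sum(),(pl+ph)/2,pe[k2].mean(),ph-pl,np.percentile(V[k2,2],85)))
s=ok&(al>-.30)
print("nose y'",-al[s].max() if s.any() else None)
o=robot.get_obs(); print(o["clock"],o["ee_pos"].round(4),o["ee_rot"].round(4),round(o["finger_gap"],3),o["ft_force"].round(1),o["wrist_torque"].round(2))
a=o["ee_rot"];print("tool yaw",(2*np.degrees(np.arctan2(a[1],a[0]))-90+180)%360-180)
E
python3 meas.py 10
```

```text
clock: 22.02
ee_pos: [0.5175, 0.2891, 0.1326]
ee_rot: [-2.144, -2.296, -0.0]
ft_force: [-0.5, 0.2, -0.3]
finger_gap: 0.174
A (array([0.53508353, 0.0280053 ]), (0.043531350791454315, 0.019627327099442482), 4.4601030349731445, 153) B (array([ 0.54469079, -0.11576052]), (0.04397520422935486, 0.020251687616109848), 2.911193370819092, 155)
bore yaw -86.17685199944574 len 0.14408646480952025
y'=0.295 n=23 perp mid 0.0014 mean 0.0014 w 0.0092 ztop 0.0866
y'=0.285 n=23 perp mid 0.0008 mean 0.0006 w 0.0100 ztop 0.0869
y'=0.275 n=26 perp mid 0.0017 mean 0.0015 w 0.0098 ztop 0.0872
y'=0.265 n=22 perp mid 0.0011 mean 0.0009 w 0.0095 ztop 0.0874
y'=0.255 n=23 perp mid 0.0014 mean 0.0012 w 0.0109 ztop 0.0870
y'=0.245 n=25 perp mid 0.0014 mean 0.0012 w 0.0099 ztop 0.0866
y'=0.235 n=18 perp mid 0.0011 mean 0.0016 w 0.0088 ztop 0.0867
y'=0.225 n=26 perp mid 0.0013 mean 0.0009 w 0.0108 ztop 0.0865
y'=0.215 n=23 perp mid 0.0013 mean 0.0012 w 0.0097 ztop 0.0863
y'=0.205 n=23 perp mid 0.0006 mean 0.0005 w 0.0090 ztop 0.0875
y'=0.195 n=28 perp mid 0.0012 mean 0.0009 w 0.0115 ztop 0.0867
y'=0.185 n=22 perp mid 0.0012 mean 0.0012 w 0.0094 ztop 0.0866
y'=0.175 n=26 perp mid 0.0009 mean 0.0006 w 0.0100 ztop 0.0877
y'=0.165 n=24 perp mid 0.0011 mean 0.0008 w 0.0109 ztop 0.0874
y'=0.155 n=24 perp mid 0.0012 mean 0.0011 w 0.0096 ztop 0.0874
y'=0.145 n=23 perp mid 0.0014 mean 0.0006 w 0.0112 ztop 0.0869
y'=0.135 n=27 perp mid 0.0009 mean 0.0011 w 0.0111 ztop 0.0870
y'=0.125 n=22 perp mid 0.0007 mean 0.0004 w 0.0092 ztop 0.0871
y'=0.115 n=21 perp mid 0.0012 mean 0.0012 w 0.0090 ztop 0.0881
nose y' 0.11088495909444179
22.075 [0.5174 0.2892 0.1326] [-2.1439e+00 -2.2962e+00 -2.0000e-04] 0.175 [-0.   0.8 -0.8] [ 0.13 -0.03 -0.  ]
tool yaw 3.9290989371540945
```

View pics/t10.png

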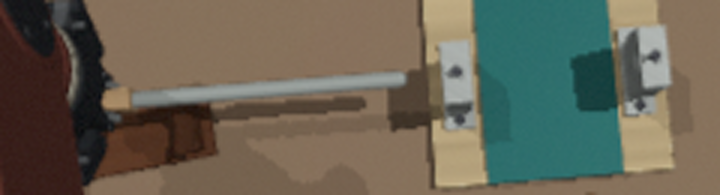

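Rod level and parallel to the bores: measured perpendicular offset about +1 mm against +0.4 mm for the bores, yaw agreeing within about 0.1°, nose ~26 mm before the first mouth. Now I start the insertion.

```bash
python3 -m inch '[[1,[0.02,-0.3,0],0],[1,[0.046,-0.7,0],0],[1,[0.073,-1.1,0],0],[1,[0.1,-1.5,0],0],[1,[0.126,-1.9,0],0],[1,[0.146,-2.2,0],0],[1,[0.146,-2.2,0],0]]'
python3 meas.py 11 | tail -8
```

```text
clock: 22.95
ee_pos: [0.5215, 0.2329, 0.1327]
ee_rot: [-2.146, -2.294, 0.0]
ft_force: [0.6, -0.5, -1.7]
finger_gap: 0.174
y'=0.125 n=22 perp mid 0.0009 mean 0.0005 w 0.0094 ztop 0.0874
y'=0.115 n=23 perp mid 0.0012 mean 0.0012 w 0.0108 ztop 0.0877
y'=0.105 n=23 perp mid 0.0013 mean 0.0009 w 0.0099 ztop 0.0877
y'=0.095 n=23 perp mid 0.0008 mean 0.0009 w 0.0092 ztop 0.0868
y'=0.085 n=17 perp mid 0.0011 mean 0.0007 w 0.0110 ztop 0.0873
nose y' 0.08413153239139629
23.0 [0.5214 0.2333 0.1327] [-2.1457e+00 -2.2945e+00 -2.0000e-04] 0.177 [-0.3 -0.8 -1.1] [ 0.03  0.03 -0.04]
tool yaw 3.838458449771281
```

View pics/t11.png

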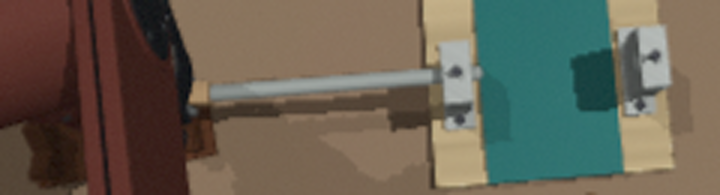

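The nose is through the first bushing (tip at crop (480,72)) with no side force. On to just before the second.

```bash
python3 -m inch '[[1,[0.02,-0.3,0],0],[1,[0.046,-0.7,0],0],[1,[0.073,-1.1,0],0],[1,[0.1,-1.5,0],0],[1,[0.126,-1.9,0],0],[1,[0.153,-2.3,0],0],[1,[0.18,-2.7,0],0],[1,[0.206,-3.1,0],0],[1,[0.232,-3.5,0],0],[1,[0.252,-3.8,0],0],[1,[0.252,-3.8,0],0]]'
python3 - <<'E'
import runpy,sys
sys.argv=["meas.py","12"]
g=runpy.run_path("meas.py")
import numpy as np
W=g["V"];al=g["al"];pe=g["pe"]
for a in np.arange(-.06,.06,.01):
    k=(al>=a)&(al<a+.01)&(W[:,2]>.07)&(W[:,2]<.095)&(abs(pe)<.02)
    if k.sum()>4: print("mid y'%.3f n=%d perp %.4f ztop %.4f"%(-a-.005,k.sum(),pe[k].mean(),np.percentile(W[k,2],85)))
p=g["imaging"].capture("side"); import cv2
cv2.imwrite("pics/s12.png",cv2.resize(p["frame"][150:300,250:450],None,fx=4,fy=4))
E
```

```text
clock: 24.38
ee_pos: [0.5278, 0.138, 0.1327]
ee_rot: [2.146, 2.294, 0.0]
ft_force: [0.1, 0.4, -0.7]
finger_gap: 0.176
A (array([0.53515792, 0.02793395]), (0.04389335215091705, 0.019800959154963493), 3.947333574295044, 152) B (array([ 0.54472113, -0.11544947]), (0.0439307726919651, 0.020218975841999054), 4.3519978523254395, 151)
bore yaw -86.18420932062561 len 0.14370198267497195
y'=0.145 n=9 perp mid 0.0013 mean 0.0015 w 0.0098 ztop 0.0861
y'=0.135 n=25 perp mid 0.0018 mean 0.0017 w 0.0095 ztop 0.0862
y'=0.125 n=20 perp mid 0.0010 mean 0.0009 w 0.0092 ztop 0.0867
y'=0.115 n=26 perp mid 0.0017 mean 0.0020 w 0.0113 ztop 0.0865
y'=0.105 n=23 perp mid 0.0016 mean 0.0012 w 0.0096 ztop 0.0868
y'=0.095 n=23 perp mid 0.0013 mean 0.0012 w 0.0101 ztop 0.0874
y'=0.085 n=17 perp mid 0.0013 mean 0.0008 w 0.0110 ztop 0.0866
nose y' 0.08416405541054667
24.425 [0.5277 0.1384 0.1327] [-2.1456e+00 -2.2946e+00 -2.0000e-04] 0.171 [-0.3  1.  -1.4] [ 0.11 -0.01  0.01]
tool yaw 3.8422867465934587
mid y'0.055 n=26 perp 0.0012 ztop 0.0878
mid y'0.045 n=24 perp 0.0009 ztop 0.0875
mid y'0.035 n=22 perp 0.0008 ztop 0.0870
mid y'0.025 n=28 perp 0.0007 ztop 0.0869
mid y'0.015 n=21 perp 0.0012 ztop 0.0859
mid y'0.005 n=26 perp 0.0004 ztop 0.0872
mid y'-0.005 n=24 perp 0.0009 ztop 0.0867
mid y'-0.015 n=24 perp 0.0006 ztop 0.0871
mid y'-0.025 n=23 perp 0.0007 ztop 0.0881
mid y'-0.035 n=25 perp 0.0004 ztop 0.0875
```

View pics/t12.png

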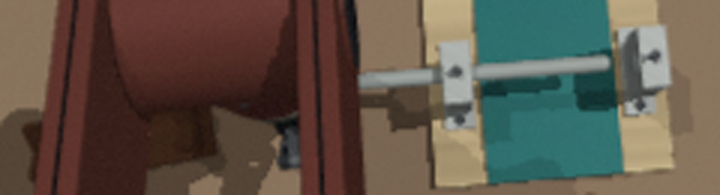

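View pics/s12.png

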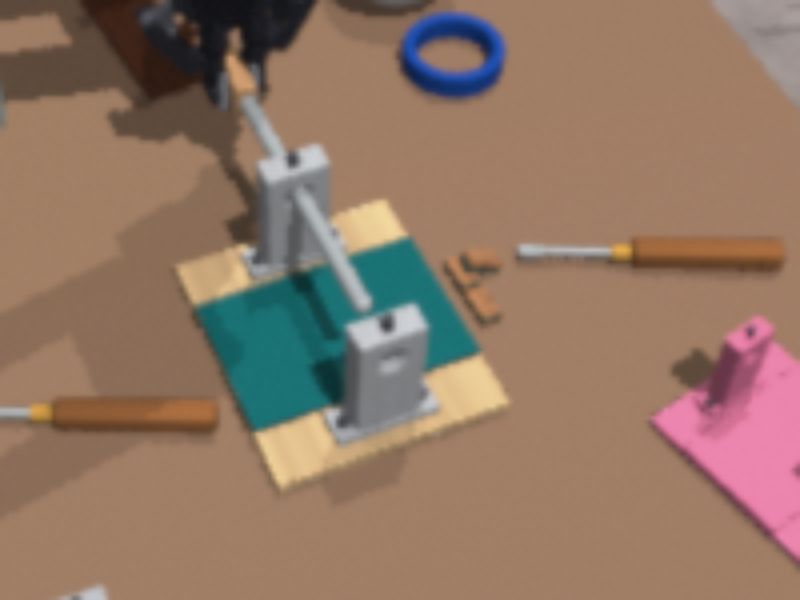

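Nose is just ahead of the second bushing, on the bores' line to within about 0.3 mm, force ~1 N. Finishing the insertion.

```bash
python3 -m inch '[[1,[0.013,-0.2,0],0],[1,[0.033,-0.5,0],0],[1,[0.053,-0.8,0],0],[1,[0.073,-1.1,0],0],[1,[0.093,-1.4,0],0],[1,[0.113,-1.7,0],0],[1,[0.133,-2,0],0],[1,[0.15,-2.25,0],0],[1,[0.16,-2.4,0],0],[1,[0.16,-2.4,0],0],[1,[0.16,-2.4,0],0]]'
python3 - <<'E'
import runpy,sys
sys.argv=["meas.py","13"]
g=runpy.run_path("meas.py")
import numpy as np,cv2
W=g["V"];al=g["al"];pe=g["pe"]
for a in np.arange(-.06,.13,.01):
    k=(al>=a)&(al<a+.01)&(W[:,2]>.07)&(W[:,2]<.095)&(abs(pe)<.02)
    if k.sum()>4: print("mid y'%.3f n=%d perp %.4f ztop %.4f"%(-a-.005,k.sum(),pe[k].mean(),np.percentile(W[k,2],85)))
k=(al>.084)&(al<.14)&(W[:,2]>.07)&(W[:,2]<.095)&(abs(pe)<.02); print("nose y'",-al[k].max() if k.any() else None)
for i in range(4):
    o=g["robot"].get_obs(); print(o["ft_force"].round(1),o["wrist_torque"].round(2)); p=g["imaging"].capture("side")
cv2.imwrite("pics/s13.png",cv2.resize(p["frame"][150:300,250:450],None,fx=4,fy=4))
p=g["imaging"].capture("top");cv2.imwrite("pics/t13b.png",p["frame"])
E
```

```text
clock: 25.85
ee_pos: [0.5316, 0.0787, 0.1326]
ee_rot: [-2.145, -2.295, -0.0]
ft_force: [-0.4, -0.4, -0.1]
finger_gap: 0.173
A (array([0., 0.]), (0.0, 0.0), 0.0, 0) B (array([ 0.5446862 , -0.11581901]), (0.043995462357997894, 0.020207185298204422), 4.6022820472717285, 156)
bore yaw -12.00426536564832 len 0.5568636251061349
nose y' 0.11367934283159518
25.9 [0.5316 0.0787 0.1326] [-2.1448e+00 -2.2954e+00 -1.0000e-04] 0.177 [-0.7  0.9 -1. ] [ 0.06  0.07 -0.01]
tool yaw 3.887390943204025
mid y'0.055 n=19 perp 0.0009 ztop 0.0859
mid y'0.045 n=24 perp 0.0009 ztop 0.0873
mid y'0.035 n=24 perp 0.0014 ztop 0.0877
mid y'0.025 n=25 perp 0.0010 ztop 0.0868
mid y'0.015 n=21 perp 0.0012 ztop 0.0861
mid y'0.005 n=28 perp 0.0009 ztop 0.0876
mid y'-0.005 n=22 perp 0.0015 ztop 0.0868
mid y'-0.015 n=23 perp 0.0005 ztop 0.0872
mid y'-0.025 n=26 perp 0.0014 ztop 0.0875
mid y'-0.035 n=23 perp 0.0010 ztop 0.0875
mid y'-0.045 n=23 perp 0.0008 ztop 0.0861
mid y'-0.055 n=25 perp 0.0009 ztop 0.0872
mid y'-0.065 n=33 perp -0.0000 ztop 0.0928
mid y'-0.085 n=14 perp 0.0010 ztop 0.0869
mid y'-0.095 n=20 perp 0.0011 ztop 0.0878
nose y' -0.10125707924659458
[-0.7  0.9 -1. ] [ 0.06  0.07 -0.01]
[-0.6 -0.1 -1.1] [ 0.03  0.02 -0.03]
[-0.2 -0.5 -0.3] [ 0.09 -0.02  0.01]
[ 0.4 -0.2 -1.4] [ 0.07  0.02 -0.03]
```

View pics/s13.png

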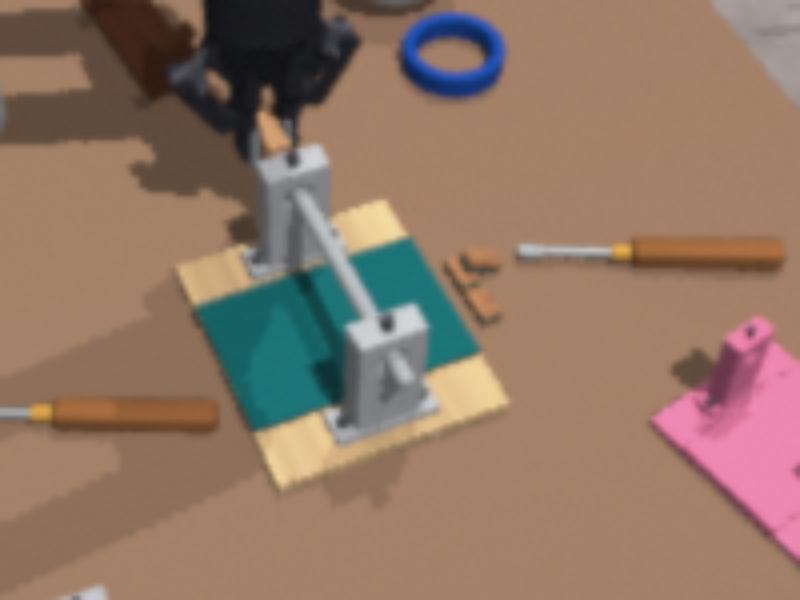

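View pics/t13b.png

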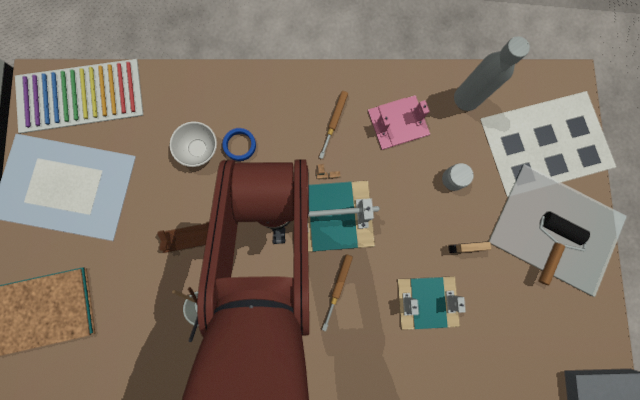

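The rod passes through both bushings. The nose shows beyond the second by about 19 mm (side crop (400,365)), wrist force is ~1 N, and the other things are unmoved. Handing in.

```bash
python3 -c "
from plant import robot
print(robot.hand_in()); print(robot.get_obs()['clock'])"
```

```text
the job is handed in; nothing more can be done
None
the job is handed in; nothing more can be done
```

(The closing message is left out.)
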